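# Pin and clip the film-roller arm

## Task

The pivot pin of the roller arm has crept out of its bracket: press the pin fully home by its head, then take the larger R-clip from the wooden block and push its straight leg down through the hole across the pin until the bow springs over and hugs the pin, and let go. The bracket is worn and the pin sits a little askew, so feel for the hole; press gently, never with more than 35 N on pin or clip, and leave the smaller clip and the other things where they are.

Things in the scene. Friction and masses are not known exactly. Their poses are not given: they have to be found in the camera images.
- bracket: grey bracket screwed to the bench, with a dark roller arm out to its +x (ends at x = 149 mm, at the pin's height). Origin: centre of the underside of its base plate (100 x 80 x 6 mm). The pin runs along the bracket's y at z = 80 mm through two cheeks, outer faces at y = -25 and +25 mm, with a guide block 34 x 8 x 26 mm on the -y cheek out to y = -33 mm; tops 97 mm high at +y, 93 mm at -y
- pin (a joint): how far the pin stands out towards the bracket's +y, m: 0 = fully home, head against the +y cheek; starts 20 to 34 mm out, slides with about 3 N of friction, stays where left. Bright steel pin 18 mm in diameter, end 11 mm beyond its hole. Hole vertical, straight through, 6 mm wide across the pin, 7.2 mm along it, edges broken by 0.7 mm, its top 9 mm above the pin's axis
- hole (a point): where the pin's cross hole would be centred if the pin sat straight: x = 0, y = -51, z = 80 mm in the bracket frame with the pin home, 18 mm clear of the guide block (hidden in it before). Bores worn: the hole really stands up to 7 mm to either side along the bracket's x (held by some 13 N of friction), and this point does not show it; y, z are true. Axes as the bracket's; moves with the pin
- pin_head (a point): centre of the outer face of the pin's flat round head (28 mm diameter, 6 mm thick), at the pin's +y end; push here towards the bracket's -y
- clip: larger R-clip of 4 mm steel wire, 65 mm tall, upright in one of the block's slots. Origin: tip of the straight leg, which runs up the clip's z to 50 mm. Coil (28 mm diameter, 9 mm thick along y, flat faces) centred at x = 12, z = 50.5 mm: grip it across y. The springy bow is on the +x side, foot at x = 13.5, z = 12 mm; it may go on either side of the pin. It leans 0.1 rad in its xz plane
- clip_seat (a point): point on the leg's axis of the larger clip, 28 mm above the leg's tip; it lies on the pin's axis, in the middle of the hole, when the clip is fully home
- leg_tip (a point): tip of the larger clip's straight leg (cut square, 4 mm diameter)
- clip_coil (a point): centre of the larger clip's coil
- bow (a joint): how far the larger clip's bow is sprung from its leg, rad: 0 at rest, about 0.15 riding over the pin, 0.02 to 0.06 when home and hugging it. Its foot meets the pin when the leg's tip is about 20 mm below the hole's top; riding over takes less than 15 N straight down, turning to a slight pull as it springs over; about 3 mm past home the coil strikes the pin
- clip_block: wooden block 150 x 50 x 50 mm on the bench, with two slots in its top, 22 x 7 mm, 40 mm deep, in line along the block's x at x = -32 and +32 mm; a clip stands in each, its coil resting on the block's top, its plane along the block's x. Origin: centre of the underside
- small_clip: the smaller R-clip (49 mm tall, coil 21 mm diameter) in the other slot; leave it. Origin: tip of its straight leg, about 23 mm above the bench
- thread_cone: cone of grey thread, 64 mm across its foot, 118 mm tall; leave it. Origin: centre of its underside
- pin_jar: white jar with a steel lid, 56 mm across, 60 mm tall; leave it. Origin: centre of its underside
- screwdriver: screwdriver 190 mm long lying on the bench; leave it. Origin: under its middle

How it is judged:
By the outcome, as a careful person would: the job done as asked, in the order asked, and still so for the second after the job is handed in, with the robot touching nothing.
It also fails if it takes over 72 s, if anything falls off the work surface, if the arm or the gripper's body presses on something with over 40 N, if the wrist force passes 120 N, or if a joint passes its speed limit or range.

## Robot

A 6-joint arm with a two-finger parallel gripper is mounted at the origin on the work surface. World frame = base frame: x ahead of the robot, y to its left, z up, the work surface at z = 0. Lengths are in m, angles in rad, forces in N, time in s.
With the tool pointing down it reaches from about 0.35 to 0.975 m from the base axis. Payload 17.4 kg.
Tool frame: the origin (TCP) lies midway between the tips of the shut fingers; the grasp point (between the pads) lies 19 mm behind it (arm.grasp_offset is the distance from the TCP to the grasp point, in m); z points along the fingers, y is the line along which they close (so a half turn about z gives the same grasp; the last joint's range is limited). The gripper opens to 85 mm and grips with 20 to 120 N. Pads are 22 mm wide; open, the fingers measure 114 mm over their backs; the gripper's body (76 mm by 85 mm) begins 54 mm behind the grasp point. The pads swing forward as they close: fully open they stand 13 mm farther back than shut.
Start: joints at [-1.258, 0.116, 1.442, -0, 1.584, -0.038], TCP at [0.232, -0.634, 0.231] pointing down, gripper open.
Joint ranges: [-2.83, 2.83], [-0.83, 2.19], [0.07, 2.5], [-1.14, 4.28], [0.01, 3], [-2.97, 2.97]. Speed limits (rad/s): [1.89, 1.89, 2.22, 3.14, 3.14, 3.14].

## Interface

Orientations are given as [roll, pitch, yaw] about the fixed x, y, z axes, in that order (R = Rz(yaw) Ry(pitch) Rx(roll)).
In Python, from bench import arm, get_image gives the robot as it stands. The module is installed in compiled form; this text tells all that it offers.
- The arm moves only by the tool carry_out, never from a script. Its argument "deltas" is a list of rows, each a list of 7 numbers: the shift along the tool's x, y, z in shares of 800 mm (1.0 is 800 mm), then the turn, a rotation vector about the tool's x, y, z in fractions of the full range, 1 being pi/2 rad, then the finger opening in mm, from 0 to 85.4. A call has 1 to 12 rows; each row is the pose to reach, as a shift and turn from the pose commanded when the call began, along the tool's axes at that moment; what a row does not reach only later rows make up. A row lasts 1/10 s, in which the tool goes at most 50 mm and 8.59 degrees, less where a joint would pass 70% of its speed; a pose out of reach is approached as far as the arm can. Shift and turn numbers lie between -1 and 1, and a call with a number outside is refused. A call with a gripper value outside its range is refused whole. The fingers move at their own pace and stop on an object; "force" is the grip in N (left out, the last holds). Time passes only in rows, so rows that repeat a pose let the fingers close. It gives the time, the measured TCP pose, the force, the opening and the grip force at its end, in the units of the state.
- arm.state(): the state, without advancing time (a new reading comes with each control period).
- get_image(name): name is "scene" or "top" or "wrist"; returns a dict with "image" (480x640x3 uint8, red, green, blue), "fov_y" (degrees; the focal length in pixels is half the picture's height over the tangent of half this angle, whatever the lens; pixels are square), "cx", "cy" (the principal point, pixels), "k1" (the pictures are not rectified: a ray, as slopes to the right and down, at radius r is drawn at 1 + k1 r^2 times it, then the intrinsics apply), "R" (3x3) and "t" (3): a world point X has camera coordinates R X + t; the wrist camera has in their place "T_tool_cam" (4x4, takes a point from camera to tool coordinates, whose origin is the TCP and whose axes are the flange's). Camera axes: x right, y down, z forward; pixel columns grow to the right and rows downward; lengths in m; the calibration is good to about 2 mm. A picture is of the moment at which its call begins: read the wrist's pose just before it. There is no depth.
- arm.hand_in(): hands the job in; it is judged then, once.
The state is a dict: "clock": time; "joints": joint angles; "qd": joint speeds; "joint_efforts": joint torques, N m; "ee_pos": TCP position; "tool_rot": TCP orientation; "contact_force": force on the tool from outside, world axes, zero at the start; "torque": the same for the moment, N m; "opening": finger opening in m; "finger_force": force on a finger pad.
Only numpy, scipy, OpenCV 4.12 (cv2) and the standard library are available. Lean on these libraries where they do the work, as an engineer would, in place of code of your own. Each camera call takes 0.05 s, during which the arm holds its last target. There are 200 camera calls.

## Working session

There is one attempt and no reset: what is moved stays moved. The work goes in short steps, Python scripts to look and compute and a tool call to move; the robot and the scene stay as the last step left them, time stands still between calls to the robot, and variables do not carry over. Pictures are saved under pics/ and viewed, at most 10 in all, crops included, and the job is handed in when it is done.

Besides the shell and the picture viewer there is one more tool, called after ">>>" by a JSON object that holds its "fn" and its "kwargs". carry_out: Moves the arm, as the interface text tells. Its arguments: {"type":"object","properties":{"deltas":{"type":"array","items":{"type":"array","items":{"type":"number"}}},"force":{"type":"number"}},"required":["deltas"]}

```bash
mkdir -p pics; cat > h.py <<'E'
import numpy as np, cv2, pickle
from bench import arm, get_image
from scipy.spatial.transform import Rotation as Ro
def shot(cam,name):
    s=arm.state(); g=get_image(cam)
    if 'R' not in g:
        T=np.array(g['T_tool_cam']); Rt=rot(s)
        Rc=Rt@T[:3,:3]; c=Rt@T[:3,3]+np.array(s['ee_pos'])
        g['R']=Rc.T; g['t']=-Rc.T@c
    cv2.imwrite(f'pics/{name}.png',g['image'][:,:,::-1]); pickle.dump({k:np.array(v) for k,v in g.items()},open(f'pics/{name}.pkl','wb'))
    return load(name)
def load(name): return pickle.load(open(f'pics/{name}.pkl','rb'))
def rot(s):
    return Ro.from_euler('xyz',s['tool_rot']).as_matrix()
def f(g): return 240/np.tan(np.radians(float(g['fov_y']))/2)
def proj(g,X):
    p=np.atleast_2d(X)@np.array(g['R']).T+np.array(g['t']); a=p[:,:2]/p[:,2:]
    a=a*(1+float(g['k1'])*(a**2).sum(1,keepdims=True)); return a*f(g)+[float(g['cx']),float(g['cy'])]
def ray(g,uv):
    F=f(g); K=np.array([[F,0,float(g['cx'])],[0,F,float(g['cy'])],[0,0,1]])
    d=((np.array(uv,float)-[K[0,2],K[1,2]])/F); a=d.copy()
    for _ in range(30): a=d/(1+float(g['k1'])*(a@a))
    R=np.array(g['R']); v=R.T@np.array([a[0],a[1],1]); return -R.T@np.array(g['t']), v/np.linalg.norm(v)
def onz(g,uv,z):
    c,v=ray(g,uv); return c+v*(z-c[2])/v[2]
def tri(obs):
    A=np.zeros((3,3));b=np.zeros(3)
    for g,uv in obs:
        c,v=ray(g,uv);P=np.eye(3)-np.outer(v,v);A+=P;b+=P@c
    return np.linalg.solve(A,b)
E
python3 - <<'E'
from h import *
for n in('scene','top','wrist'):
    g=shot(n,n+'0'); print(n,g['fov_y'],g['cx'],g['cy'],g['k1'],-g['R'].T@g['t'],g['R'][2])
s=arm.state(); print(s)
a=cv2.imread('pics/scene0.png')
E
```

```text
scene 47.888304065776566 323.83107844825616 234.82031366833405 -0.16903129730868074 [1.30580603 0.0301     0.6521492 ] [-0.76418449 -0.12840135 -0.63208794]
top 43.07297599759498 324.25977178071105 243.19791145428465 -0.1559571913723206 [ 0.50094651 -0.09596891  1.11878734] [ 9.41327318e-02 -1.84842513e-04 -9.95559639e-01]
wrist 69.32255507388388 320.1263483693235 235.97210089142038 -0.012417149118730908 [ 0.29899645 -0.61069926  0.37355117] [-0.26070744 -0.09389371 -0.96084109]
{'clock': 0.15, 'joints': array([-1.25781773e+00,  1.16366517e-01,  1.44210160e+00, -9.91293363e-07,
        1.58399228e+00, -3.78095785e-02]), 'qd': array([ 0.00088088, -0.00136376, -0.00136626,  0.00127183,  0.00086059,
       -0.0007514 ]), 'joint_efforts': array([ 3.63628940e-03, -7.32507205e+01, -6.32846689e+01,  4.74814385e-06,
        4.96784531e-03,  2.66167223e-05]), 'ee_pos': array([ 0.23189783, -0.63376599,  0.23074436]), 'tool_rot': array([-3.14072550e+00, -3.18105817e-05,  3.50788146e-01]), 'contact_force': array([-0.07209649,  0.62406944, -0.58524707]), 'torque': array([-0.02983087, -0.01214727, -0.01278573]), 'finger_force': 0.0, 'opening': 0.08554760566369325}
```

View pics/scene0.png

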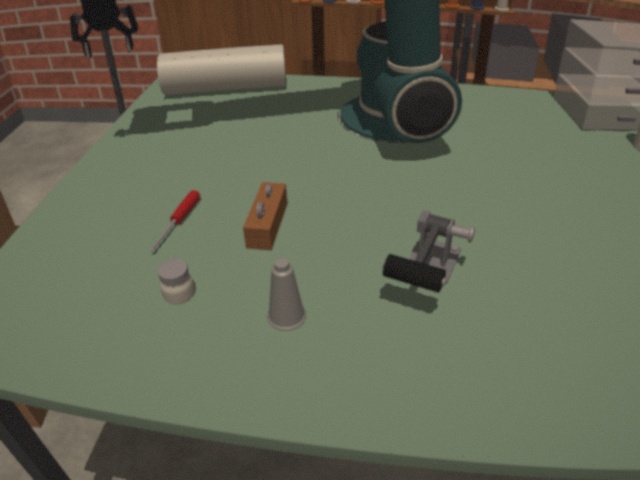

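View pics/top0.png

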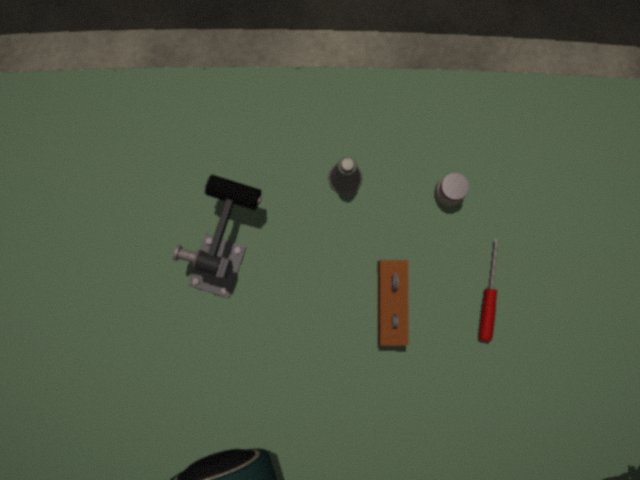

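The scene view shows the bracket at about (440,240) with its pin head at (470,233), and the block at (266,215). In the top view, the pin head is at (178,253), the roller at (233,192), and the block's corners span (380,261) to (408,346). The larger clip is at (396,282) and the smaller at (395,321). I'll enlarge both top-view regions next.

```bash
python3 - <<'E'
from h import *
a=cv2.imread('pics/top0.png'); 
c=[cv2.resize(a[165:305,165:275],None,fx=4,fy=4,interpolation=cv2.INTER_CUBIC),cv2.resize(a[250:355,370:420],None,fx=5,fy=5,interpolation=cv2.INTER_CUBIC)]
c[1]=cv2.copyMakeBorder(c[1],0,560-525,0,0,cv2.BORDER_CONSTANT)
o=np.hstack(c); o=np.clip(o*1.8,0,255).astype('uint8'); cv2.imwrite('pics/crop1.png',o); print(o.shape)
# block top
hsv=cv2.cvtColor(a,cv2.COLOR_BGR2HSV); m=cv2.inRange(hsv,(3,120,60),(18,255,255)); m[:, :360]=0; m[:,425:]=0
m=cv2.morphologyEx(m,cv2.MORPH_CLOSE,np.ones((9,9)))
cs=max(cv2.findContours(m,0,2)[0],key=cv2.contourArea); r=cv2.minAreaRect(cs); print(r)
g=load('top0'); B=cv2.boxPoints(r); P=np.array([onz(g,p,.05) for p in B]); print(P.round(4)); print(np.linalg.norm(np.diff(P,axis=0),axis=1), P.mean(0))
E
```

```text
(560, 690, 3)
((393.5, 302.5), (85.0, 29.0), 90.0)
[[ 0.5733 -0.193   0.05  ]
 [ 0.5739 -0.2444  0.05  ]
 [ 0.4246 -0.2448  0.05  ]
 [ 0.4244 -0.1938  0.05  ]]
[0.0513983  0.14923536 0.05094831] [ 0.49903997 -0.21900485  0.05      ]
```

View pics/crop1.png

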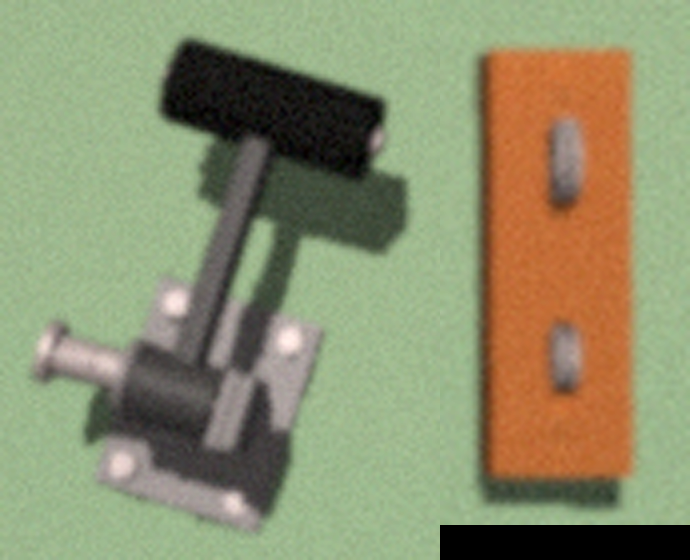

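The enlarged crop shows the bracket's plate corners at (163,278), (323,330), (262,530) and (98,478), and the head at about (48,352). The block is aligned with world x. The larger coil is at (567,162), in the slot nearer +x.

```bash
python3 - <<'E'
from h import *
g=load('top0'); sc=load('scene0')
uv=lambda x,y,ox=165,oy=165,k=4:(ox+(x+.5)/k-.5, oy+(y+.5)/k-.5)
C=np.array([onz(g,uv(*p),.006) for p in[(163,278),(323,330),(262,530),(98,478)]])
print(C.round(4)); print([round(np.linalg.norm(C[i]-C[(i+1)%4]),4) for i in range(4)])
o=C.mean(0); ex=(C[0]+C[1]-C[2]-C[3]); ey=(C[0]+C[3]-C[1]-C[2]); 
y1=np.arctan2(ex[1],ex[0]); y2=np.arctan2(-ey[0],ey[1]); yaw=np.arctan2(ex[1]*.1/.1,ex[0]); print('org',o,'yaw',y1,y2)
yaw=(y1+y2)/2
R=Ro.from_euler('z',yaw).as_matrix(); np.savez('br.npz',o=[o[0],o[1],0],R=R,yaw=yaw)
B=lambda p:np.array([o[0],o[1],0])+R@np.array(p)
h=onz(g,uv(42,355),.08); print('head',h, 'in bracket',R.T@(h-[o[0],o[1],0])); 
print('scene head tri', tri([(g,uv(42,355)),(sc,(470,233))]))
for p in [(0,25,97),(0,-25,93),(149,0,80),(0,60,80),(50,40,6),(-50,-40,6)]:
    print(p,proj(g,B(np.array(p)/1000)).round(1),proj(sc,B(np.array(p)/1000)).round(1))
print('coil',onz(g,uv(567-440,162,370,250,5),.072),'small',onz(g,uv(567-440,357,370,250,5),.065))
E
```

```text
[[0.6206 0.1241 0.006 ]
 [0.5973 0.049  0.006 ]
 [0.505  0.0751 0.006 ]
 [0.5277 0.1518 0.006 ]]
[np.float64(0.0786), np.float64(0.0959), np.float64(0.08), np.float64(0.0969)]
org [0.56263484 0.10000802 0.006     ] yaw -0.2830217046049573 -0.29384748594487503
head [0.57859927 0.16149598 0.08      ] in bracket [-0.00218542  0.06348903  0.08      ]
scene head tri [0.57849684 0.15953266 0.08135632]
(0, 25, 97) [[194.3 258.1]] [[450.9 220.7]]
(0, -25, 93) [[222.4 267. ]] [[422.4 215.3]]
(149, 0, 80) [[236.6 181.4]] [[408.2 280.3]]
(0, 60, 80) [[177.4 252.8]] [[469.7 233.9]]
(50, 40, 6) [[205.4 233.4]] [[444.9 281.1]]
(-50, -40, 6) [[229.7 298.1]] [[418.2 235.4]]
coil [ 0.53411799 -0.21882791  0.072     ] small [ 0.46692156 -0.21989625  0.065     ]
```

```bash
cat >> h.py <<'E'
def bw(p):
    b=np.load('br.npz'); return b['o']+b['R']@(np.array(p)/1000)
def wb(X):
    b=np.load('br.npz'); return b['R'].T@(np.array(X)-b['o'])*1000
def to(X,yaw=None,Rt=None):
    s=arm.state(); R=rot(s)
    if Rt is None: Rt=Ro.from_euler('xyz',[np.pi,0,yaw]).as_matrix()
    print('delta mm',(R.T@(np.array(X)-s['ee_pos'])*1000).round(1),'rv',Ro.from_matrix(R.T@Rt).as_rotvec().round(4))
def st():
    s=arm.state(); b=np.load('br.npz'); print(s['clock'],'ee',s['ee_pos'].round(4),'rpy',s['tool_rot'].round(4),'br',wb(s['ee_pos']).round(1),'Fbr',(b['R'].T@s['contact_force']).round(1),'op',s['opening'].round(4),s['finger_force'],'q',s['joints'].round(2))
E
python3 - <<'E'
from h import *
to(bw((-2,103,200)),-.288)
E
```

```text
delta mm [ 622.6 -659.3   31.3] rv [-8.000e-04  2.000e-04  6.388e-01]
```

Careful with the scale: shifts go in shares of 800 mm and turns go in shares of pi/2 rad. That gives: -424 mm / 800 = -0.53, -100 mm / 800 = -0.125, 0.64 rad / 1.5708 = 0.4074.

>>> {"fn": "carry_out", "kwargs": {"deltas": [[0.0375, -0.04, -0.0125, 0, 0, 0.0637, 0], [0.075, -0.08, -0.0125, 0, 0, 0.1273, 0], [0.1188, -0.125, -0.0125, 0, 0, 0.191, 0], [0.1625, -0.1713, -0.0125, 0, 0, 0.2546, 0], [0.2038, -0.2163, -0.0125, 0, 0, 0.3183, 0], [0.245, -0.26, -0.0125, 0, 0, 0.382, 0], [0.2875, -0.305, -0.0125, 0, 0, 0.4074, 0], [0.33, -0.35, -0.0125, 0, 0, 0.4074, 0], [0.3725, -0.395, -0.0125, 0, 0, 0.4074, 0], [0.415, -0.44, -0.0125, 0, 0, 0.4074, 0], [0.4575, -0.485, -0.0125, 0, 0, 0.4074, 0], [0.5, -0.53, -0.0125, 0, 0, 0.4074, 0]]}}

```text
clock: 1.35
ee_pos: [0.4621, -0.0962, 0.2414]
tool_rot: [3.142, -0.0, -0.289]
contact_force: [1.1, -1.0, 0.2]
opening: -0.0004
finger_force: 0.0
```

```bash
python3 - <<'E'
from h import *
st(); to(bw((-2,103,200)),-.288)
E
```

```text
Traceback (most recent call last):
  File "h.py", line 40, in st
    s=arm.state(); b=np.load('br.npz'); print(s['clock'],'ee',s['ee_pos'].round(4),'rpy',s['tool_rot'].round(4),'br',wb(s['ee_pos']).round(1),'Fbr',(b['R'].T@s['contact_force']).round(1),'op',s['opening'].round(4),s['finger_force'],'q',s['joints'].round(2))
                                                                                                                                                                                                ^^^^^^^^^^^^^^^^^^
AttributeError: 'float' object has no attribute 'round'
```

```bash
sed -i "s/s\['opening'\].round(4)/round(s['opening'],4)/" h.py; python3 - <<'E'
from h import *
st(); to(bw((-2,103,200)),-.288)
E
```

```text
1.35 ee [ 0.4621 -0.0962  0.2414] rpy [ 3.1416e+00 -5.0000e-04 -2.8930e-01] br [ -40.6 -216.7  241.4] Fbr [ 1.4 -0.7  0.2] op -0.0004 0.0 q [-0.26 -0.34  1.84 -0.    1.64  1.6 ]
delta mm [  38.3 -319.8   41.4] rv [ 0.     -0.0005 -0.0013]
```

>>> {"fn": "carry_out", "kwargs": {"deltas": [[0.0063, -0.0563, 0, 0, 0, 0, 0], [0.0125, -0.1125, 0, 0, 0, 0, 0], [0.02, -0.1688, 0, 0, 0, 0, 0], [0.0275, -0.225, 0, 0, 0, 0, 0], [0.035, -0.2813, 0.0125, 0, 0, 0, 0], [0.0425, -0.3375, 0.0375, 0, 0, 0, 0], [0.0475, -0.3875, 0.05, 0, 0, 0, 0], [0.0475, -0.4, 0.0513, 0, 0, 0, 0], [0.0475, -0.4, 0.0513, 0, 0, 0, 0], [0.0475, -0.4, 0.0513, 0, 0, 0, 0]]}}

```text
clock: 2.35
ee_pos: [0.5894, 0.1969, 0.2006]
tool_rot: [3.141, -0.0, -0.289]
contact_force: [-0.5, -0.2, 0.4]
opening: -0.0001
finger_force: 0.0
```

```bash
python3 - <<'E'
from h import *
st(); shot('wrist','w1'); to(bw((-2,103,72)),-.288)
E
```

```text
2.35 ee [0.5894 0.1969 0.2006] rpy [ 3.1414e+00 -2.0000e-04 -2.8920e-01] br [ -1.9 100.5 200.6] Fbr [-0.4 -0.3  0.4] op -0.0001 0.0 q [ 0.28  0.01  1.6  -0.    1.53  2.14]
delta mm [ -0.4  -2.7 129. ] rv [-0.0002 -0.0008 -0.0019]
```

View pics/w1.png

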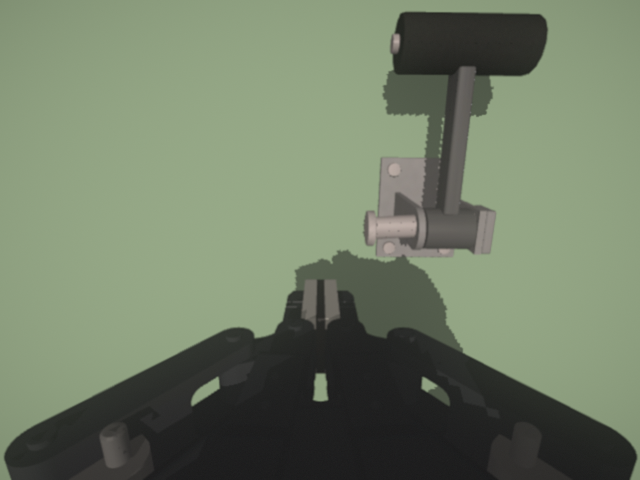

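The wrist view shows the pin head's outer face at (366,229), the pin to its right, and the shut fingertips at (320,285). I'll check the head against z = 80 mm while going down.

Converted, 128 mm / 800 = 0.16, 115 mm / 800 = 0.1438.

>>> {"fn": "carry_out", "kwargs": {"deltas": [[0, -0.0025, 0.05, 0, 0, 0, 0], [0, -0.0038, 0.1, 0, 0, 0, 0], [0, -0.0038, 0.1438, 0, 0, 0, 0], [0, -0.0038, 0.16, 0, 0, 0, 0], [0, -0.0038, 0.16, 0, 0, 0, 0], [0, -0.0038, 0.16, 0, 0, 0, 0]]}}

```text
clock: 3.0
ee_pos: [0.5913, 0.2002, 0.0745]
tool_rot: [-3.14, -0.002, -0.29]
contact_force: [0.2, 1.4, 0.8]
opening: 0.0003
finger_force: 0.0
```

```bash
python3 - <<'E'
from h import *
st(); print(wb(onz(load('w1'),(366,229),.08)))
E
```

```text
3.0 ee [0.5913 0.2002 0.0745] rpy [-3.1404e+00 -1.9000e-03 -2.8980e-01] br [ -1.1 104.2  74.5] Fbr [-0.2  1.4  0.8] op 0.0003 0.0 q [ 0.29  0.09  1.73 -0.    1.32  2.15]
[-0.67969775 63.89490068 80.        ]
```

Converted, 40 mm / 800 = 0.05, 37 mm / 800 = 0.0463.

>>> {"fn": "carry_out", "kwargs": {"deltas": [[0, 0.0125, 0.0025, 0, 0, 0, 0], [0, 0.0225, 0.0025, 0, 0, 0, 0], [0, 0.0275, 0.0025, 0, 0, 0, 0], [0, 0.0313, 0.0025, 0, 0, 0, 0], [0, 0.035, 0.0025, 0, 0, 0, 0], [0, 0.0388, 0.0025, 0, 0, 0, 0], [0, 0.0425, 0.0025, 0, 0, 0, 0], [0, 0.0463, 0.0025, 0, 0, 0, 0], [0, 0.05, 0.0025, 0, 0, 0, 0], [0, 0.05, 0.0025, 0, 0, 0, 0]]}}

```text
clock: 4.0
ee_pos: [0.5789, 0.1617, 0.0702]
tool_rot: [3.141, 0.0, -0.289]
contact_force: [-0.0, -0.2, -0.7]
opening: -0.0003
finger_force: 0.1
```

```bash
python3 - <<'E'
from h import *
st()
E
```

```text
4.0 ee [0.5789 0.1617 0.0702] rpy [ 3.1412e+00  2.0000e-04 -2.8940e-01] br [-2.  63.8 70.2] Fbr [ 0.  -0.2 -0.7] op -0.0003 0.1264645904302597 q [ 0.23  0.05  1.78 -0.    1.31  2.09]
```

Converted, 14 mm / 800 = 0.0175, 13 mm / 800 = 0.0163.

>>> {"fn": "carry_out", "kwargs": {"deltas": [[0, 0.0038, 0, 0, 0, 0, 0], [0, 0.0075, 0, 0, 0, 0, 0], [0, 0.0113, 0, 0, 0, 0, 0], [0, 0.0138, 0, 0, 0, 0, 0], [0, 0.0163, 0, 0, 0, 0, 0], [0, 0.0175, 0, 0, 0, 0, 0]]}}

```text
clock: 4.6
ee_pos: [0.5749, 0.1486, 0.0702]
tool_rot: [3.142, 0.0, -0.289]
contact_force: [-0.3, 3.9, 0.7]
opening: -0.0
finger_force: 1.5
```

```bash
python3 - <<'E'
from h import *
st(); shot('wrist','w2')
E
```

```text
4.6 ee [0.5749 0.1486 0.0702] rpy [ 3.1416e+00  3.0000e-04 -2.8920e-01] br [-2.1 50.  70.2] Fbr [-1.4  3.7  0.7] op -0.0 1.538185067474842 q [0.21 0.03 1.8  0.   1.31 2.07]
```

View pics/w2.png

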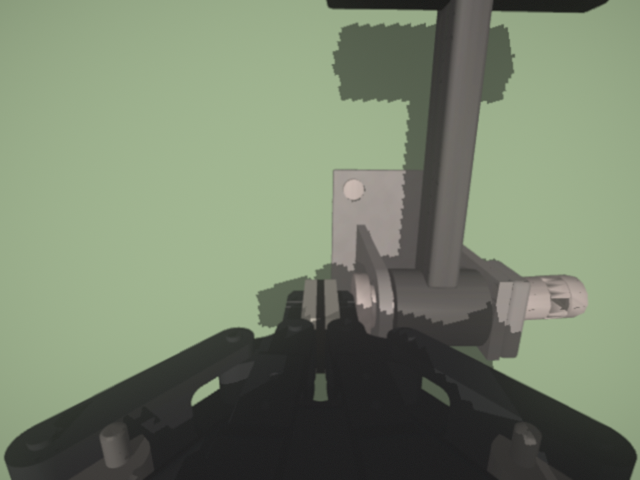

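The wrist view shows the finger on the head at (355,290), nearly against the cheek, and the hole already clear at (560,297). I'll continue in small steps.

Converted, 3.5 mm / 800 = 0.0044, 3 mm / 800 = 0.0038.

>>> {"fn": "carry_out", "kwargs": {"deltas": [[0, 0.0013, 0, 0, 0, 0, 0], [0, 0.0025, 0, 0, 0, 0, 0], [0, 0.0038, 0, 0, 0, 0, 0], [0, 0.0044, 0, 0, 0, 0, 0]]}}

```text
clock: 5.05
ee_pos: [0.5741, 0.1461, 0.0703]
tool_rot: [-3.14, -0.0, -0.289]
contact_force: [2.8, 12.8, -2.9]
opening: -0.0002
finger_force: 6.8
```

Converted, 0.8 mm / 800 = 0.001, 0.4 mm / 800 = 0.0005.

>>> {"fn": "carry_out", "kwargs": {"deltas": [[0, 0.0005, 0, 0, 0, 0, 0], [0, 0.001, 0, 0, 0, 0, 0], [0, 0.001, 0, 0, 0, 0, 0]]}}

```text
clock: 5.35
ee_pos: [0.5741, 0.1461, 0.0704]
tool_rot: [-3.138, -0.0, -0.289]
contact_force: [4.5, 16.5, -3.7]
opening: -0.0001
finger_force: 8.6
```

>>> {"fn": "carry_out", "kwargs": {"deltas": [[0, -0.01, 0, 0, 0, 0, 0], [0, -0.0188, 0, 0, 0, 0, 0], [0, -0.0188, -0.0563, 0, 0, 0, 0], [0, -0.0188, -0.1125, 0, 0, 0, 0], [0, 0, -0.1625, 0, 0, 0, 0], [0, 0.05, -0.1625, 0, 0, 0, 0], [0, 0.1, -0.1625, 0, 0, 0, 0], [0, 0.1225, -0.1625, 0, 0, 0, 0], [0, 0.1225, -0.1625, 0, 0, 0, 0], [0, 0.1225, -0.1625, 0, 0, 0, 0], [0, 0.1225, -0.1625, 0, 0, 0, 0]]}}

```text
clock: 6.45
ee_pos: [0.5461, 0.0514, 0.2002]
tool_rot: [3.142, 0.0, -0.289]
contact_force: [0.6, 0.3, -0.9]
opening: -0.0001
finger_force: 0.0
```

```bash
python3 - <<'E'
from h import *
st(); g=shot('wrist','w3'); p=proj(g,bw((0,-51,89)))[0]; print(p)
for q in [(0,25,97),(0,-33,93),(0,-62,80),(149,0,80),(7,-51,89),(-7,-51,89),(0,31,80)]: print(q,proj(g,bw(q))[0].round(1))
x,y=p.round().astype(int); a=g['image'][max(0,y-75):y+75,max(0,x-140):x+60,::-1]; print(max(0,y-75),max(0,x-140))
cv2.imwrite('pics/crop3.png',np.clip(cv2.resize(a,None,fx=4,fy=4,interpolation=cv2.INTER_CUBIC)*1.2,0,255))
to([.534,-.219,.20],0)
E
```

```text
6.45 ee [0.5461 0.0514 0.2002] rpy [ 3.1415e+00  2.0000e-04 -2.8870e-01] br [ -2.  -51.3 200.2] Fbr [ 0.5  0.4 -0.9] op -0.0001 0.0 q [ 0.05 -0.15  1.76  0.    1.54  1.91]
[318.92878398 231.12554307]
(0, 25, 97) [215.9 234. ]
(0, -33, 93) [294.8 232.5]
(0, -62, 80) [333.  228.1]
(149, 0, 80) [242.5  12.7]
(7, -51, 89) [318.9 222.2]
(-7, -51, 89) [318.9 240. ]
(0, 31, 80) [214.5 228.1]
156 179
delta mm [6.530e+01 2.628e+02 2.000e-01] rv [ 1.000e-04  3.000e-04 -2.883e-01][ WARN:0@1.351] global loadsave.cpp:1063 imwrite_ Unsupported depth image for selected encoder is fallbacked to CV_8U.
```

View pics/crop3.png

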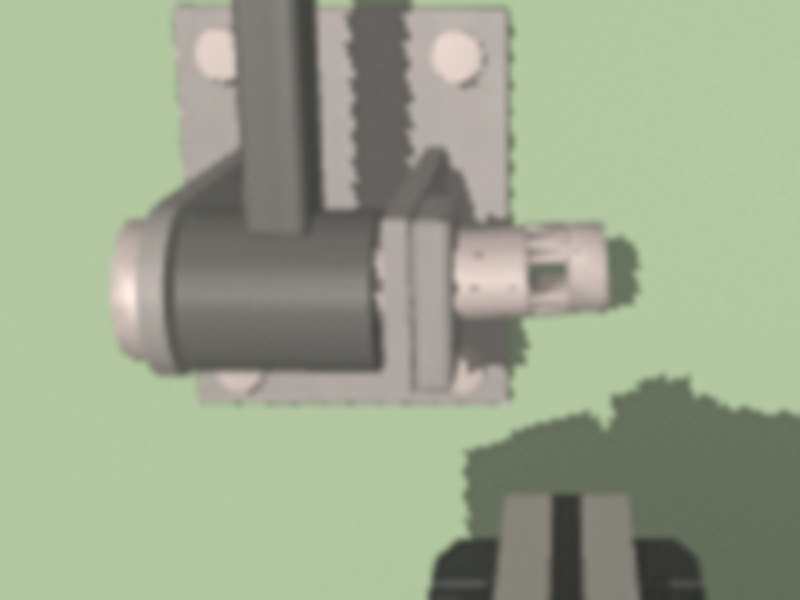

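The enlarged wrist view shows the head against its cheek, so the pin is home, with the guide face to hole distance at about 18 mm. The hole is at crop (548,275), about +4 mm along the bracket's x. Next is the clip.

Converted, 262 mm / 800 = 0.3275, 255 mm / 800 = 0.3188, -0.288 rad / 1.5708 = -0.1833.

>>> {"fn": "carry_out", "kwargs": {"deltas": [[0.0125, 0.05, 0, 0, 0, -0.0637, 40], [0.0275, 0.1063, 0, 0, 0, -0.1273, 40], [0.0413, 0.1625, 0, 0, 0, -0.1833, 40], [0.055, 0.2188, 0, 0, 0, -0.1833, 40], [0.0688, 0.275, 0, 0, 0, -0.1833, 40], [0.0813, 0.3188, 0, 0, 0, -0.1833, 40], [0.0813, 0.3275, 0, 0, 0, -0.1833, 40], [0.0813, 0.3275, 0.0375, 0, 0, -0.1833, 40], [0.0813, 0.3275, 0.075, 0, 0, -0.1833, 40], [0.0813, 0.3275, 0.075, 0, 0, -0.1833, 40], [0.0813, 0.3275, 0.075, 0, 0, -0.1833, 40]]}}

```text
clock: 7.6
ee_pos: [0.5338, -0.2182, 0.1408]
tool_rot: [-3.141, 0.001, -0.0]
contact_force: [0.4, 0.7, 0.8]
opening: 0.0398
finger_force: 0.0
```

```bash
python3 - <<'E'
from h import *
st(); g=shot('wrist','w4'); p=proj(g,(.534,-.219,.064))[0]; print(p, proj(g,(.534,-.219,.078)))
x,y=p.round().astype(int); y0,x0=max(0,y-70),max(0,x-100); a=g['image'][y0:y0+150,x0:x0+200,::-1]; print(x0,y0)
cv2.imwrite('pics/crop4.png',cv2.resize(a,None,fx=4,fy=4,interpolation=cv2.INTER_CUBIC))
to([.534,-.219,.057],0)
E
```

```text
7.6 ee [ 0.5338 -0.2182  0.1408] rpy [-3.1412e+00  5.0000e-04 -2.0000e-04] br [  62.9 -313.3  140.8] Fbr [0.2 0.8 0.8] op 0.0398 0.0 q [-0.43 -0.06  1.77  0.    1.43  1.14]
[319.97340947 247.0507788 ] [[319.95189731 253.9428851 ]]
220 177
delta mm [-0.3  0.4 84.8] rv [ 0.0005 -0.0011 -0.0003]
```

View pics/crop4.png

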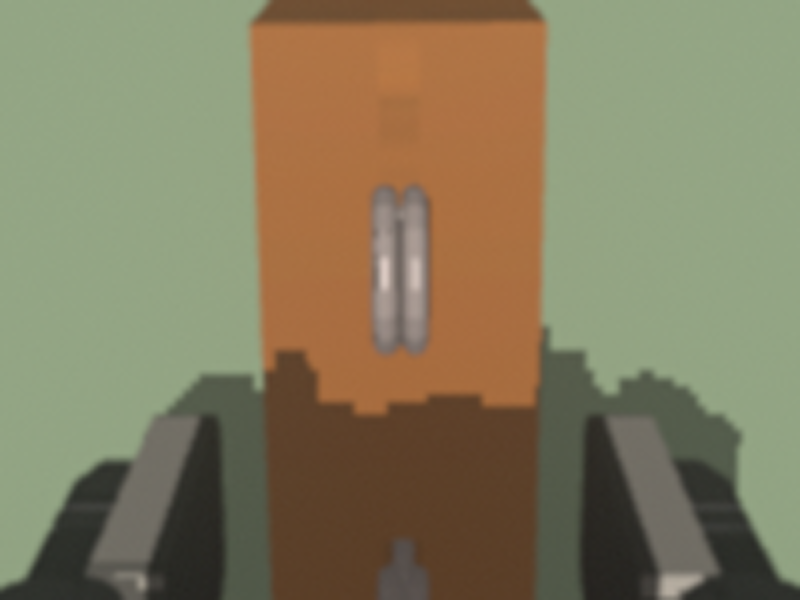

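The crop shows the larger coil centred at (400,270), spanning rows 185 to 355 with its plane along the block. The slot shows ahead of it at rows 40 to 145. I'll check those rows against the slot.

```bash
python3 - <<'E'
from h import *
g=load('w4')
for X in [(.520,-.219,.05),(.531,-.219,.05),(.542,-.219,.05),(.574,-.219,.05),(.574,-.244,.05),(.574,-.194,.05),(.536,-.219,.064)]: print(X,((proj(g,X)[0]-[220,177]+.5)*4).round())
for r in (22,40,95,145): print(r,onz(g,(320,177+r/4),.05))
for z in(.05,.064,.078):
  print(z,[onz(g,(319.6,177+r/4),z)[0].round(4) for r in(185,270,355)])
T=np.array(g['T_tool_cam']); print(T.round(3))
E
```

```text
(0.52, -0.219, 0.05) [402. 333.]
(0.531, -0.219, 0.05) [402. 274.]
(0.542, -0.219, 0.05) [402. 214.]
(0.574, -0.219, 0.05) [402.  30.]
(0.574, -0.244, 0.05) [551.  30.]
(0.574, -0.194, 0.05) [253.  30.]
(0.536, -0.219, 0.064) [402. 271.]
22 [ 0.57498536 -0.21901011  0.05      ]
40 [ 0.57196277 -0.21900976  0.05      ]
95 [ 0.56259307 -0.21900865  0.05      ]
145 [ 0.55389485 -0.21900761  0.05      ]
0.05 [np.float64(0.5468), np.float64(0.5314), np.float64(0.5153)]
0.064 [np.float64(0.5503), np.float64(0.5358), np.float64(0.5207)]
0.078 [np.float64(0.5538), np.float64(0.5402), np.float64(0.5261)]
[[ 0.    -0.961 -0.277  0.071]
 [ 1.     0.    -0.     0.001]
 [ 0.    -0.277  0.961 -0.143]
 [ 0.     0.     0.     1.   ]]
```

Converted, 83.5 mm / 800 = 0.1044, 80 mm / 800 = 0.1.

>>> {"fn": "carry_out", "kwargs": {"deltas": [[0.0019, 0.0006, 0.0438, 0, 0, 0, 30], [0.0019, 0.0006, 0.0813, 0, 0, 0, 30], [0.0019, 0.0006, 0.1, 0, 0, 0, 30], [0.0019, 0.0006, 0.1044, 0, 0, 0, 30], [0.0019, 0.0006, 0.1044, 0, 0, 0, 30], [0.0019, 0.0006, 0.1044, 0, 0, 0, 4], [0.0019, 0.0006, 0.1044, 0, 0, 0, 4], [0.0019, 0.0006, 0.1044, 0, 0, 0, 4], [0.0019, 0.0006, 0.1044, 0, 0, 0, 4], [0.0019, 0.0006, 0.1044, 0, 0, 0, 4], [0.0019, 0.0006, 0.1044, 0, 0, 0, 4]], "force": 34}}

```text
clock: 8.75
ee_pos: [0.5357, -0.2197, 0.0583]
tool_rot: [3.141, -0.002, -0.001]
contact_force: [-0.1, 2.0, 6.5]
opening: 0.0081
finger_force: 37.1
```

Converted, -140 mm / 800 = -0.175, -110 mm / 800 = -0.1375.

>>> {"fn": "carry_out", "kwargs": {"deltas": [[0, 0, -0.0125, 0, 0, 0, 4], [0, 0, -0.0313, 0, 0, 0, 4], [0, 0, -0.0563, 0, 0, 0, 4], [0, 0, -0.0938, 0, 0, 0, 4], [0, 0, -0.1375, 0, 0, 0, 4], [0, 0, -0.175, 0, 0, 0, 4], [0, 0, -0.175, 0, 0, 0, 4], [0, 0, -0.175, 0, 0, 0, 4]]}}

```text
clock: 9.55
ee_pos: [0.5351, -0.2196, 0.1983]
tool_rot: [3.141, -0.002, -0.001]
contact_force: [-0.3, -0.6, -0.8]
opening: 0.0081
finger_force: 36.1
```

```bash
python3 - <<'E'
from h import *
st(); g=shot('wrist','w5'); a=g['image'][170:320,220:420,::-1]
cv2.imwrite('pics/crop5.png',cv2.resize(a,None,fx=4,fy=4,interpolation=cv2.INTER_CUBIC))
to(bw((0,-110,240)),-.288)
E
```

```text
9.55 ee [ 0.5351 -0.2196  0.1983] rpy [ 3.1407e+00 -1.7000e-03 -1.2000e-03] br [  64.5 -314.3  198.3] Fbr [-0.1 -0.7 -0.8] op 0.0081 36.05312883853912 q [-0.43 -0.08  1.7  -0.    1.53  1.14]
delta mm [  -3.6 -214.   -43. ] rv [ 1.000e-04 -1.000e-04  2.868e-01]
```

View pics/crop5.png

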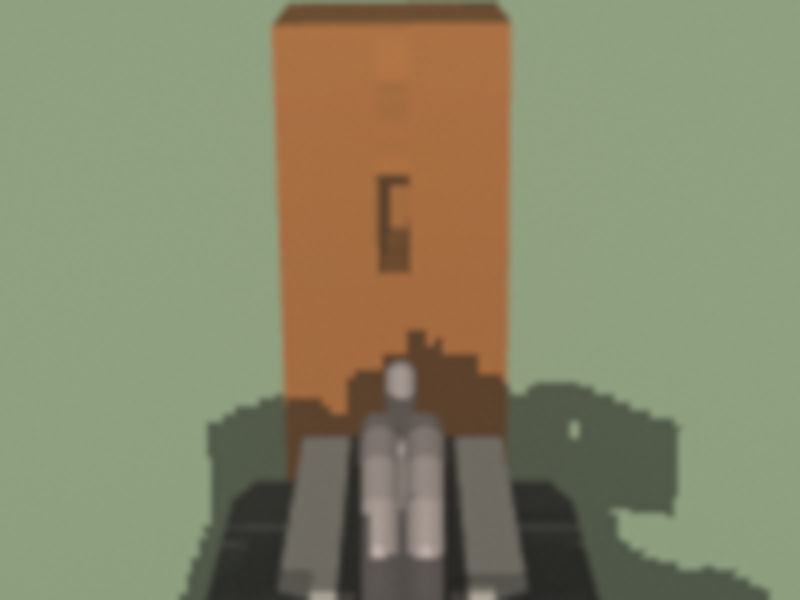

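The crop shows the coil between the pads at (402,480). One rod end sticks out below and ahead of it, its end at (400,362). I'll compare its row with the predicted leg and bow positions.

```bash
python3 - <<'E'
from h import *
g=load('w5'); s=arm.state(); R=rot(s); tc=lambda p:((proj(g,np.array(s['ee_pos'])+R@(np.array(p)/1000))[0]-[220,170]+.5)*4).round()
# clip coords relative to coil centre (12,50.5); side=+1: clip +x along tool +x ; tool z = down ; coil centre at tool z=-zc
for zc in(6,):
 for side in(1,-1):
  for th in(-.1,0,.1):
    def P(x,z):
        dx,dz=side*(x-12),(z-50.5); c,sn=np.cos(th),np.sin(th)
        return (c*dx+sn*dz,0,-zc-(-sn*dx+c*dz))
    print(side,th,'tip',tc(P(0,0)),'leg20',tc(P(-2,20)),'leg40',tc(P(-2,40)),'foot',tc(P(13.5,12)),'bow',tc(P(13,28)),'coil front',tc(P(26 if side>0 else -2,50.5)))
print(tc((11,0,0)),tc((0,-9,0)),tc((0,9,0)))
E
```

```text
1 -0.1 tip [395. 422.] leg20 [394. 506.] leg40 [394. 594.] foot [394. 376.] bow [394. 437.] coil front [392. 431.]
1 0 tip [395. 457.] leg20 [394. 532.] leg40 [394. 608.] foot [395. 402.] bow [394. 452.] coil front [393. 425.]
1 0.1 tip [395. 492.] leg20 [394. 557.] leg40 [393. 622.] foot [395. 428.] bow [394. 469.] coil front [393. 421.]
-1 -0.1 tip [395. 271.] leg20 [394. 315.] leg40 [393. 386.] foot [394. 396.] bow [394. 451.] coil front [392. 431.]
-1 0 tip [395. 302.] leg20 [394. 334.] leg40 [393. 390.] foot [395. 422.] bow [394. 467.] coil front [393. 425.]
-1 0.1 tip [395. 333.] leg20 [394. 353.] leg40 [393. 395.] foot [395. 449.] bow [394. 484.] coil front [393. 421.]
[393. 430.] [314. 519.] [472. 519.]
```

The visible end matches the bow foot on the tool's +x side (predicted 376 less a wire radius). So the leg is on the tool's −x side, its top leaning 0.1 rad towards −x, and a turn of −0.1 about tool y makes it upright. I'll work out the moves that put the leg tip over the hole.

```bash
cat >> h.py <<'E'
RT=Ro.from_euler('xyz',[np.pi,0,-.288]).as_matrix()@Ro.from_rotvec([0,-.1,0]).as_matrix()
TIP=np.array([-6.2,0,45.7])
def tipto(p): to(bw(p)-RT@TIP/1000,Rt=RT)
def tipst():
    s=arm.state(); b=np.load('br.npz'); t=wb(s['ee_pos']+rot(s)@TIP/1000)
    print(round(s['clock'],2),'tip',t.round(2),'F',(b['R'].T@s['contact_force']).round(1),'op',round(s['opening'],4),round(s['finger_force'],1),'rpy',s['tool_rot'].round(3))
E
python3 - <<'E'
from h import *
tipst(); tipto((4.8,-47.7,130)); tipto((4.8,-47.7,95)); print(wb(arm.state()['ee_pos']))
E
```

```text
9.6 tip [  58.17 -315.96  151.28] F [ 0.6 -0.8 -0.6] op 0.0082 36.0 rpy [ 3.141e+00 -0.000e+00 -1.000e-03]
delta mm [  28.9 -269.3   22.1] rv [ 0.0145 -0.0994  0.2865]
delta mm [  28.9 -269.4   57.1] rv [ 0.0145 -0.0994  0.2865]
[  64.11618177 -314.19474828  196.97915204]
```

Converted, -269.3 mm / 800 = -0.3366, -265 mm / 800 = -0.3313, 0.2865 rad / 1.5708 = 0.1824.

>>> {"fn": "carry_out", "kwargs": {"deltas": [[0.0038, -0.0313, 0, 0.0032, -0.021, 0.0605, 4], [0.0075, -0.075, 0, 0.0064, -0.042, 0.121, 4], [0.0125, -0.125, 0, 0.0092, -0.0633, 0.1824, 4], [0.0188, -0.175, 0, 0.0092, -0.0633, 0.1824, 4], [0.025, -0.225, 0, 0.0092, -0.0633, 0.1824, 4], [0.03, -0.275, 0, 0.0092, -0.0633, 0.1824, 4], [0.035, -0.3125, 0.0063, 0.0092, -0.0633, 0.1824, 4], [0.0363, -0.3313, 0.0188, 0.0092, -0.0633, 0.1824, 4], [0.0363, -0.3366, 0.0275, 0.0092, -0.0633, 0.1824, 4], [0.0363, -0.3366, 0.05, 0.0092, -0.0633, 0.1824, 4], [0.0363, -0.3366, 0.065, 0.0092, -0.0633, 0.1824, 4], [0.0363, -0.3366, 0.065, 0.0092, -0.0633, 0.1824, 4]]}}

```text
clock: 10.8
ee_pos: [0.5633, 0.0486, 0.1421]
tool_rot: [3.14, 0.103, -0.289]
contact_force: [-0.5, 0.5, -0.1]
opening: 0.0076
finger_force: 36.0
```

```bash
python3 - <<'E'
from h import *
tipst(); tipto((4.8,-47.7,94)); g=shot('wrist','w6'); s=shot('scene','s6'); t=shot('top','t6')
a=cv2.resize(g['image'][190:320,230:400,::-1],None,fx=4,fy=4,interpolation=cv2.INTER_CUBIC)
p=proj(s,bw((5,-48,100)))[0].astype(int); b=cv2.resize(s['image'][p[1]-22:p[1]+22,p[0]-20:p[0]+35,::-1],None,fx=6,fy=6,interpolation=cv2.INTER_CUBIC)
p2=proj(t,bw((5,-48,100)))[0].astype(int);c=cv2.resize(t['image'][p2[1]-22:p2[1]+21,p2[0]-30:p2[0]+25,::-1],None,fx=6,fy=6,interpolation=cv2.INTER_CUBIC)
r=np.vstack([b,c]); a=cv2.resize(a,(467,356)); o=np.zeros((max(r.shape[0],356),800,3),'uint8'); o[:356,:467]=a; o[:r.shape[0],468:798]=r[:,:330]
cv2.imwrite('pics/m6.png',np.clip(o*1.3,0,255).astype('uint8')); print(o.shape,p,p2)
E
```

```text
10.8 tip [  4.33 -49.1   97.25] F [-0.7  0.4 -0.1] op 0.0076 36.0 rpy [ 3.14   0.103 -0.289]
delta mm [ 0.6 -1.4  3.2] rv [ 0.001   0.0035 -0.0013]
(522, 800, 3) [409 210] [235 267]
```

View pics/m6.png

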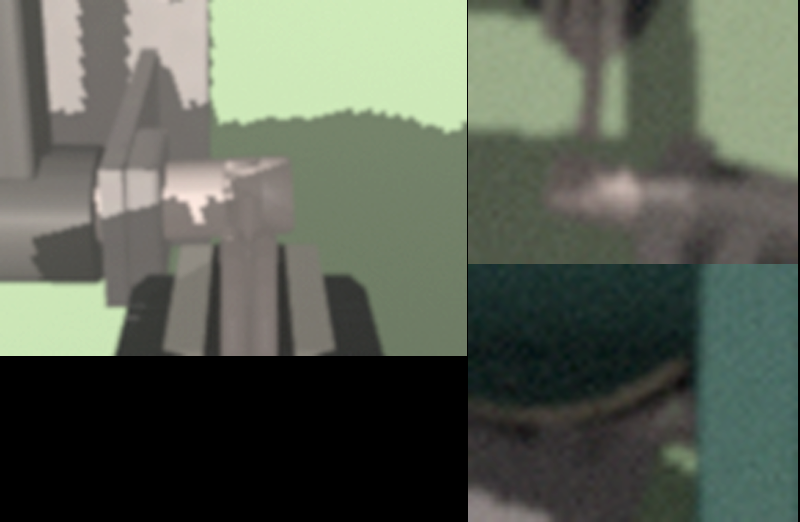

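The wrist panel shows the clip at column 248, right over the pin's hole (about 241 to 250). The scene panel shows the leg upright above the pin at (592,135). I'll lower it gently and feel.

Converted, 10 mm / 800 = 0.0125, 1.5 mm / 800 = 0.0019.

>>> {"fn": "carry_out", "kwargs": {"deltas": [[0.001, -0.0018, 0.0038, 0, 0, 0, 4], [0.0013, -0.0018, 0.0063, 0, 0, 0, 4], [0.0015, -0.0018, 0.0088, 0, 0, 0, 4], [0.0016, -0.0018, 0.01, 0, 0, 0, 4], [0.0018, -0.0018, 0.0113, 0, 0, 0, 4], [0.0019, -0.0018, 0.0125, 0, 0, 0, 4], [0.0019, -0.0018, 0.0125, 0, 0, 0, 4]]}}

```text
clock: 11.65
ee_pos: [0.5651, 0.051, 0.1346]
tool_rot: [-3.141, 0.1, -0.288]
contact_force: [0.2, 0.1, -0.3]
opening: 0.0082
finger_force: 36.0
```

```bash
python3 - <<'E'
from h import *
tipst()
E
```

```text
11.65 tip [  5.55 -46.29  89.73] F [ 0.2  0.2 -0.3] op 0.0082 36.0 rpy [-3.141  0.1   -0.288]
```

Converted, 2.2 mm / 800 = 0.0028, 1.2 mm / 800 = 0.0015.

>>> {"fn": "carry_out", "kwargs": {"deltas": [[0, 0.0015, 0, 0, 0, 0, 4], [0, 0.0015, 0.0009, 0, 0, 0, 4], [0.0001, 0.0015, 0.0019, 0, 0, 0, 4], [0.0003, 0.0015, 0.0028, 0, 0, 0, 4], [0.0003, 0.0015, 0.0028, 0, 0, 0, 4]]}}

```text
clock: 12.15
ee_pos: [0.5647, 0.0498, 0.1324]
tool_rot: [-3.141, 0.1, -0.288]
contact_force: [-0.1, -0.5, -1.0]
opening: 0.008
finger_force: 36.0
```

```bash
python3 - <<'E'
from h import *
tipst()
E
```

```text
12.15 tip [  5.51 -47.5   87.51] F [ 0.  -0.5 -1. ] op 0.008 36.0 rpy [-3.141  0.1   -0.288]
```

Converted, 2.4 mm / 800 = 0.003, 1.6 mm / 800 = 0.002.

>>> {"fn": "carry_out", "kwargs": {"deltas": [[0.0001, 0, 0.001, 0, 0, 0, 4], [0.0003, 0, 0.002, 0, 0, 0, 4], [0.0003, 0, 0.003, 0, 0, 0, 4], [0.0003, 0, 0.003, 0, 0, 0, 4]]}}

```text
clock: 12.55
ee_pos: [0.5647, 0.0498, 0.1299]
tool_rot: [-3.142, 0.1, -0.288]
contact_force: [-0.0, 0.3, -0.6]
opening: 0.008
finger_force: 36.0
```

```bash
python3 - <<'E'
from h import *
tipst()
E
```

```text
12.55 tip [  5.47 -47.51  85.07] F [-0.1  0.3 -0.6] op 0.008 36.0 rpy [-3.142  0.1   -0.288]
```

Converted, 4 mm / 800 = 0.005, 3 mm / 800 = 0.0038.

>>> {"fn": "carry_out", "kwargs": {"deltas": [[0.0001, 0, 0.0013, 0, 0, 0, 4], [0.0003, 0, 0.0025, 0, 0, 0, 4], [0.0004, 0, 0.0038, 0, 0, 0, 4], [0.0005, 0, 0.005, 0, 0, 0, 4], [0.0005, 0, 0.005, 0, 0, 0, 4]]}}

```text
clock: 13.05
ee_pos: [0.5647, 0.0499, 0.1259]
tool_rot: [-3.141, 0.1, -0.288]
contact_force: [-0.2, 0.1, -0.7]
opening: 0.008
finger_force: 36.0
```

```bash
python3 - <<'E'
from h import *
tipst()
E
```

```text
13.05 tip [  5.45 -47.49  81.04] F [-0.3  0.  -0.7] op 0.008 36.0 rpy [-3.141  0.1   -0.288]
```

Converted, 8 mm / 800 = 0.01, 1.5 mm / 800 = 0.0019.

>>> {"fn": "carry_out", "kwargs": {"deltas": [[0.0001, 0, 0.0019, 0, 0, 0, 4], [0.0004, 0, 0.0038, 0, 0, 0, 4], [0.0006, 0, 0.0056, 0, 0, 0, 4], [0.0008, 0, 0.0075, 0, 0, 0, 4], [0.001, 0, 0.01, 0, 0, 0, 4], [0.001, 0, 0.01, 0, 0, 0, 4]]}}

```text
clock: 13.65
ee_pos: [0.5646, 0.0499, 0.1177]
tool_rot: [-3.142, 0.101, -0.288]
contact_force: [0.9, -0.1, 0.2]
opening: 0.0074
finger_force: 36.0
```

```bash
python3 - <<'E'
from h import *
tipst()
E
```

```text
13.65 tip [  5.38 -47.52  72.83] F [0.9 0.1 0.2] op 0.0074 36.0 rpy [-3.142  0.101 -0.288]
```

Converted, 6 mm / 800 = 0.0075, 5 mm / 800 = 0.0063.

>>> {"fn": "carry_out", "kwargs": {"deltas": [[0.0001, 0, 0.0013, 0, 0, 0, 4], [0.0003, 0, 0.0025, 0, 0, 0, 4], [0.0004, 0, 0.0038, 0, 0, 0, 4], [0.0005, 0, 0.005, 0, 0, 0, 4], [0.0006, 0, 0.0063, 0, 0, 0, 4], [0.0008, 0, 0.0075, 0, 0, 0, 4]]}}

```text
clock: 14.25
ee_pos: [0.565, 0.0499, 0.1123]
tool_rot: [-3.141, 0.099, -0.288]
contact_force: [0.8, -0.5, 3.5]
opening: 0.008
finger_force: 36.6
```

```bash
python3 - <<'E'
from h import *
tipst()
E
```

```text
14.25 tip [  5.84 -47.39  67.44] F [ 1.  -0.3  3.5] op 0.008 36.6 rpy [-3.141  0.099 -0.288]
```

>>> {"fn": "carry_out", "kwargs": {"deltas": [[0.0001, 0, 0.0013, 0, 0, 0, 4], [0.0003, 0, 0.0025, 0, 0, 0, 4], [0.0004, 0, 0.0038, 0, 0, 0, 4], [0.0005, 0, 0.005, 0, 0, 0, 4], [0.0005, 0, 0.005, 0, 0, 0, 4]]}}

```text
clock: 14.75
ee_pos: [0.5649, 0.0498, 0.1079]
tool_rot: [-3.141, 0.1, -0.288]
contact_force: [4.0, -0.3, 1.7]
opening: 0.0081
finger_force: 36.4
```

```bash
python3 - <<'E'
from h import *
tipst()
E
```

```text
14.75 tip [  5.73 -47.52  63.03] F [3.9 0.8 1.7] op 0.0081 36.4 rpy [-3.141  0.1   -0.288]
```

Converted, 4 mm / 800 = 0.005, 3 mm / 800 = 0.0038.

>>> {"fn": "carry_out", "kwargs": {"deltas": [[0.0004, 0, 0.0013, 0, 0, 0, 4], [0.0006, 0, 0.0025, 0, 0, 0, 4], [0.0008, 0, 0.0038, 0, 0, 0, 4], [0.0009, 0, 0.005, 0, 0, 0, 4], [0.0009, 0, 0.005, 0, 0, 0, 4]]}}

```text
clock: 15.25
ee_pos: [0.5648, 0.0497, 0.1032]
tool_rot: [3.141, 0.101, -0.288]
contact_force: [4.6, -0.7, -4.2]
opening: 0.008
finger_force: 35.6
```

```bash
python3 - <<'E'
from h import *
tipst()
E
```

```text
15.25 tip [  5.58 -47.6   58.4 ] F [ 4.6  0.6 -4.2] op 0.008 35.6 rpy [ 3.141  0.101 -0.288]
```

Converted, 5 mm / 800 = 0.0063, 4 mm / 800 = 0.005.

>>> {"fn": "carry_out", "kwargs": {"deltas": [[0.0003, 0, 0.0013, 0, 0, 0, 4], [0.0005, 0, 0.0025, 0, 0, 0, 4], [0.0006, 0, 0.0038, 0, 0, 0, 4], [0.0008, 0, 0.005, 0, 0, 0, 4], [0.0009, 0, 0.0063, 0, 0, 0, 4], [0.0009, 0, 0.0063, 0, 0, 0, 4]]}}

```text
clock: 15.85
ee_pos: [0.565, 0.0498, 0.0987]
tool_rot: [-3.142, 0.101, -0.288]
contact_force: [0.4, 0.2, -0.8]
opening: 0.0081
finger_force: 36.0
```

```bash
python3 - <<'E'
from h import *
tipst()
E
```

```text
15.85 tip [  5.8  -47.49  53.84] F [ 0.3  0.3 -0.8] op 0.0081 36.0 rpy [-3.142  0.101 -0.288]
```

Converted, 1.2 mm / 800 = 0.0015, 0.6 mm / 800 = 0.0008.

>>> {"fn": "carry_out", "kwargs": {"deltas": [[0.0001, 0, 0.0008, 0, 0, 0, 4], [0.0001, 0, 0.0015, 0, 0, 0, 4], [0.0001, 0, 0.0015, 0, 0, 0, 4], [0.0001, 0, 0.0015, 0, 0, 0, 4]]}}

```text
clock: 16.25
ee_pos: [0.5651, 0.0498, 0.0977]
tool_rot: [-3.141, 0.1, -0.288]
contact_force: [-1.3, 1.0, -0.0]
opening: 0.0081
finger_force: 36.1
```

```bash
python3 - <<'E'
from h import *
tipst()
E
```

```text
16.25 tip [  5.89 -47.46  52.81] F [-1.5  0.6 -0. ] op 0.0081 36.1 rpy [-3.141  0.1   -0.288]
```

Converted, 1 mm / 800 = 0.0013, 0.5 mm / 800 = 0.0006.

>>> {"fn": "carry_out", "kwargs": {"deltas": [[0, 0, 0.0006, 0, 0, 0, 4], [0, 0, 0.0013, 0, 0, 0, 4], [0, 0, 0.0013, 0, 0, 0, 4], [0, 0, 0.0013, 0, 0, 0, 4]]}}

```text
clock: 16.65
ee_pos: [0.5651, 0.0498, 0.0967]
tool_rot: [-3.141, 0.1, -0.288]
contact_force: [-1.9, 1.4, 0.1]
opening: 0.008
finger_force: 36.2
```

```bash
python3 - <<'E'
from h import *
tipst()
E
```

```text
16.65 tip [  5.91 -47.46  51.86] F [-2.2  0.8  0.1] op 0.008 36.2 rpy [-3.141  0.1   -0.288]
```

Converted, -110 mm / 800 = -0.1375, -90 mm / 800 = -0.1125.

>>> {"fn": "carry_out", "kwargs": {"deltas": [[0, 0, 0, 0, 0, 0, 12], [0, 0, 0, 0, 0, 0, 16], [0, 0, 0, 0, 0, 0, 20], [0, 0, 0, 0, 0, 0, 20], [0, 0, -0.0125, 0, 0, 0, 20], [0, 0, -0.0313, 0, 0, 0, 22], [0, 0, -0.0625, 0, 0, 0, 25], [0, 0, -0.1125, 0, 0, 0, 25], [0, 0, -0.1375, 0, 0, 0, 25], [0, 0, -0.1375, 0, 0, 0, 25]]}}

```text
clock: 17.65
ee_pos: [0.577, 0.0465, 0.2112]
tool_rot: [-3.14, 0.094, -0.288]
contact_force: [0.3, 0.5, 0.4]
opening: 0.0252
finger_force: 0.0
```

```bash
python3 - <<'E'
from h import *
tipst(); g=shot('wrist','w7'); s=shot('scene','s7')
p=proj(g,bw((5,-48,95)))[0].astype(int); print(p)
a=cv2.resize(g['image'][p[1]-75:p[1]+75,p[0]-60:p[0]+60,::-1],None,fx=4,fy=4,interpolation=cv2.INTER_CUBIC)
q=proj(s,bw((5,-48,85)))[0].astype(int); b=cv2.resize(s['image'][q[1]-40:q[1]+35,q[0]-16:q[0]+24,::-1],None,fx=8,fy=8,interpolation=cv2.INTER_CUBIC)
o=np.zeros((600,800,3),'uint8'); o[:a.shape[0],:a.shape[1]]=a; o[:600,480:800]=b; cv2.imwrite('pics/m7.png',np.clip(o*1.3,0,255).astype('uint8'))
E
```

```text
17.65 tip [ 18.51 -47.09 166.27] F [0.1 0.5 0.4] op 0.0252 0.0 rpy [-3.14   0.094 -0.288]
[320 247]
```

View pics/m7.png

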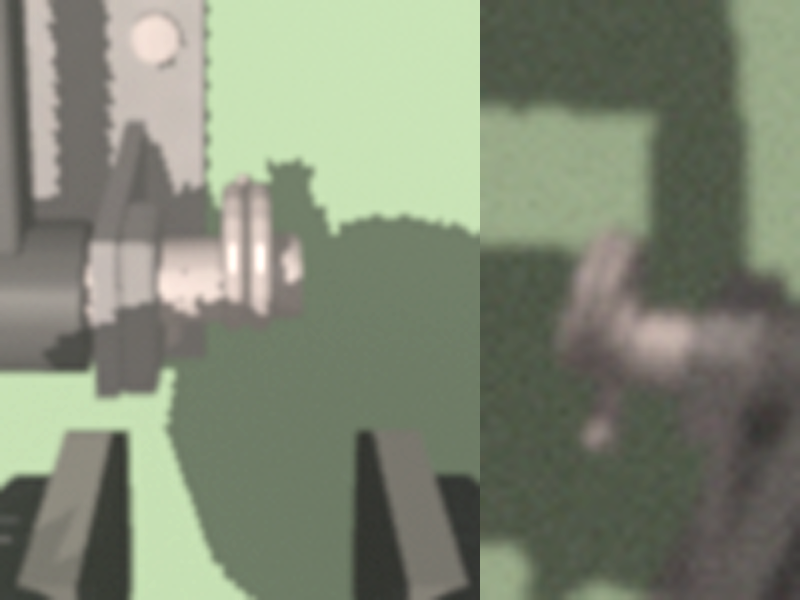

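The wrist panel shows the coil sitting upright over the pin with its centre near (247,248). The scene panel shows the coil top at (612,228) and the bow's foot below the pin at (597,435). I'll check these against the fully home geometry.

```bash
python3 - <<'E'
from h import *
g=load('w7'); s=load('s7'); q=proj(s,bw((5,-48,85)))[0].astype(int); p=np.array([320,247])
S=lambda X:((proj(s,bw(X))[0]-q+[16,40]+.5)*8+[480,0]).round()
W=lambda X:((proj(g,bw(X))[0]-p+[60,75]+.5)*4).round()
for dz in(-3,0,3,6):
  print(dz,'scene coiltop',S((17,-48,116.5+dz)),'foot',S((18.5,-48,64+dz)),'wrist coil front/back',W((31,-48,102.5+dz)),W((3,-48,102.5+dz)))
print('pin end bottom/top scene',S((5,-59,71)),S((5,-59,89)),'guide top wrist',W((17,-30,93)),W((-17,-30,93)))
E
```

```text
-3 scene coiltop [608. 250.] foot [586. 448.] wrist coil front/back [245. 185.] [245. 321.]
0 scene coiltop [609. 238.] foot [588. 438.] wrist coil front/back [245. 190.] [245. 327.]
3 scene coiltop [610. 227.] foot [589. 427.] wrist coil front/back [245. 195.] [245. 334.]
6 scene coiltop [611. 215.] foot [590. 416.] wrist coil front/back [245. 200.] [245. 340.]
pin end bottom/top scene [562. 365.] [568. 299.] guide top wrist [153. 242.] [157. 397.]
```

```bash
python3 -c "
from bench import arm; print(arm.hand_in())"
```

```text
the job is handed in; nothing more can be done
None
```

The job is handed in at about 18 s on the robot's clock: the pin is pressed home at about 17 N, and the larger clip's leg is down through the hole to within about 1 mm of its home height. I took the bow to be over the pin from the forces and the last picture. Those forces stayed under 7 N while fitting the clip, but I held the clip at about 36 N of finger grip (34 N commanded), just above your 35 N if you count that as pressing on it.

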